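Nest the emptied sorting pots on the repair bench

TASK

Nest the four open square steel pots one inside the other where the widest one stands, from largest to smallest: first the second-widest into the widest, then the third, then the slimmest and tallest, each set down upright on the floor of the one before, not dropped. Leave the widest pot in its place on its chassis plate, and leave the lidded canister and the other things on the bench alone.

Things in the scene. Friction and masses are not known exactly. Their poses are not given: they have to be found in the camera images.
- pot_a_mid (a point): Open square steel pot, wall and floor 2.5 mm, the widest and lowest of the four: 76 mm square outside, 71 mm inside, 36 mm high, loose; it stands upright on one of the two chassis plates (not always the same one). Point: its centre, half-way up; z from floor to mouth, x and y square to its sides.
- pot_b_mid (a point): Open square steel pot, wall and floor 2.5 mm, the second: 62 mm square outside, 57 mm inside, 66 mm high, loose; it stands upright on the other chassis plate. Home in pot A, its rim stands 32.5 mm above pot A's rim. Point: its centre, half-way up; z from floor to mouth, x and y square to its sides.
- pot_c_mid (a point): Open square steel pot, wall and floor 2.5 mm, the third: 48 mm square outside, 43 mm inside, 96 mm high, loose; in one bay of the sloping holder, leaning 0.58 rad (33 degrees) from vertical, mouth towards the robot, y along the holder. Home in pot B, its rim stands 32.5 mm above pot B's rim. Point: its centre, half-way up; z from floor to mouth, x and y square to its sides.
- pot_d_mid (a point): Open square steel pot, wall and floor 2.5 mm, the slimmest and tallest: 34 mm square outside, 126 mm high, loose; in another bay of the sloping holder, leaning in the same way as pot C, its y axis along the holder. Home in pot C, its rim stands 32.5 mm above pot C's rim. Point: its centre, half-way up; z from floor to mouth, x and y square to its sides.
- canister_mid (a point): Bystander: a closed steel canister, 44 mm square and 98 mm high with its small knob, loose, leaning in the remaining bay of the holder. It is no pot: it has a lid. Point at half-height (47 mm) on its axis, z along the axis.
- holder: Fixed grey sheet-metal holder, 310 mm long along its y, three bays at y = -100, 0 and +100 mm. Origin on the table under the corner line (32 mm up) of its two sheets: a floor sheet 61 mm long that rises away from the robot, and a rest sheet 76 mm long leaning 0.58 rad towards it. Pots stand on the one and lean on the other. Ribs 12 mm high part the bays. 98 mm high.
- plate_l: Fixed aluminium chassis plate left of the robot's centre line, 170 x 170 mm, top 5 mm above the table; origin: centre of its underside. A dark heatsink on each y side, 70 mm along x, from y = 63 to 85 mm (and -63 to -85), 80 mm high from the table; the strip between, along x, is bare. A pot stands within 15 mm of its centre.
- plate_r: The same kind of fixed plate right of the robot's centre line, with the same heatsinks.
- spray_can: Bystander: a blue upright spray can, loose, diameter 52 mm, 170 mm high, origin at its underside, beyond the left plate.
- flux_bottle: Bystander: an upright white bottle, loose, diameter 40 mm, 100 mm high, origin at its underside, beyond the right plate.
- mug: Bystander: a white mug, loose, diameter 80 mm with a handle at its +y side, 90 mm high, origin at its underside, outside the right plate.
- spool: Bystander: a grey solder spool lying flat, loose, diameter 54 mm, 36 mm high, origin at its underside, between the plates.
- screwdriver: Bystander: a screwdriver lying on the table, loose, along its x axis, between the plates, under 40 mm high.
- wrench: Bystander: a wrench lying on the table, loose, along its x axis, outside the left plate, under 20 mm high.
Not all that is in view belongs to the job. What is shaped like the part that bears pot_d_mid but orange is not meant. What is shaped like the part that bears pot_b_mid but yellow is not meant.

How it is judged:
By the outcome, as a careful person would: the job done as asked, in the order asked, and still so for the second after the job is handed in, with the robot touching nothing.
It also fails if it takes over 72 s, if anything falls off the work surface, if the arm or the gripper's body presses on something with over 40 N, if the wrist force passes 120 N, or if a joint passes its speed limit or range.

ROBOT

A 6-joint arm with a two-finger parallel gripper is mounted at the origin on the work surface. World frame = base frame: x ahead of the robot, y to its left, z up, the work surface at z = 0. Lengths are in m, angles in rad, forces in N, time in s.
With the tool pointing down it reaches from about 0.35 to 0.975 m from the base axis. Payload 4.9 kg.
Tool frame: the origin (TCP) lies on the centre line of the jaws, within the pads' length; the fingertips stand 11 mm ahead of it and the grasp point (between the pads) lies 8 mm behind it; z points along the fingers, y is the direction in which the jaws open and shut (so a half turn about z gives the same grasp; the last joint's range is limited). The gripper opens to 85 mm and grips with 20 to 120 N. Pads are 22 mm wide; open, the fingers measure 114 mm over their backs; the gripper's body (76 mm by 85 mm) begins 54 mm behind the grasp point. The pads swing forward as they close: fully open they stand 13 mm farther back than shut.
Start: joints at [1.116, 0.053, 1.613, -0, 1.476, -0.119], TCP at [0.206, 0.59, 0.242] pointing down, gripper open.
Joint ranges: [-3.01, 3.01], [-1.01, 2.22], [0.06, 2.58], [-1.02, 4.17], [0.09, 2.62], [-3.14, 3.14]. Speed limits (rad/s): [2.57, 2.57, 3.14, 3.14, 3.14, 3.14].

INTERFACE

Orientations are given as a unit quaternion [x, y, z, w].
In Python, from bench import robot, vision gives the robot as it stands.
- The arm moves only by the tool play_rows, never from a script. Its argument "plan" is a list of rows, each a list of 3 entries, a list of its own where there are three numbers: the closure, from 0 (fully open) to 1 (shut), then the shift along the tool's x, y, z in m, then the turn, a rotation vector about the tool's x, y, z in rad. A call has 1 to 8 rows; each row shifts and turns the commanded pose from where the row before left it, along the tool's axes as they then stand; what a row does not reach is not made up. A row lasts 1/8 s, in which the tool goes at most 62.5 mm and 10.7 degrees, less where a joint would pass 70% of its speed; a pose out of reach is approached as far as the arm can. A call is refused whole if a number of a shift passes 0.0625 or a number of a turn 0.188, either way. A call with a gripper value outside its range is refused whole. The fingers move at their own pace and stop on an object; the grip force is fixed at half the most. Time passes only in rows, so rows that do not move let the fingers close. It gives the time, the measured TCP pose, the force and the opening at its end, in the units of the state.
- robot.get_obs(): the state, without advancing time (a new reading comes with each control period).
- vision.read_camera(name): name is "scene" or "top"; returns (picture, depth): 400x640x3 uint8, blue, green, red; 400x640 float32, m along the optical axis (not along the pixel's ray), 0 where there is no reading.
- vision.calibration(name): a dict with "fx", "fy", "cx", "cy" (pixels), "dist" ([k1, k2, p1, p2, k3] as OpenCV has them; the pictures are not rectified), "position" and "rotation" of the camera in the world. Camera axes: x right, y down, z forward; pixel columns grow to the right and rows downward; lengths in m; the calibration is good to about 2 mm. A picture is of the moment at which its call begins. calibration takes no time and is no camera call.
- robot.close_job(): hands the job in, once; it reports no verdict.
The state is a dict: "time_s": time; "joint_pos": joint angles; "qd": joint speeds; "joint_efforts": joint torques, N m; "position": TCP position; "ee_rot": TCP orientation; "ft_force": force on the tool from outside, world axes, zero at the start; "moment": the same for the moment, N m; "finger_gap": opening from 0.0 (shut) to 1.0 (fully open).
Only numpy, scipy, OpenCV 4.12 (cv2) and the standard library are available. Lean on these libraries where they do the work, as an engineer would, in place of code of your own. Each camera call takes 0.05 s, during which the arm holds its last target. There are 200 camera calls.

## Working session

There is one attempt and no reset: what is moved stays moved. The work goes in short steps, Python scripts to look and compute and a tool call to move; the robot and the scene stay as the last step left them, time stands still between calls to the robot, and variables do not carry over. Pictures are saved under pics/ and viewed, about 8 in all and at most 12, crops included, and the job is handed in when it is done.

Besides the shell and the picture viewer there is one more tool, called as name([rows], argument=value, ...), one row to a line, values as JSON. play_rows: Moves the arm, as the interface text tells. Its arguments: {"type":"object","properties":{"plan":{"type":"array","items":{"type":"array"}}},"required":["plan"]}

```bash
ls; mkdir -p pics; python3 - <<'E'
from bench import robot, vision
import cv2, numpy as np
o=robot.get_obs(); print({k:np.round(v,3).tolist() for k,v in o.items()})
for n in("scene","top"):
    c=vision.calibration(n); print(n,{k:np.round(v,4).tolist() for k,v in c.items()})
    p,d=vision.read_camera(n); cv2.imwrite(f"pics/{n}0.png",p); np.save(f"{n}0.npy",d)
E
```

```text
pics
{'time_s': 0.0, 'joint_pos': [1.116, 0.053, 1.614, 0.0, 1.476, -0.119], 'qd': [0.002, -0.0, 0.0, 0.001, 0.001, -0.0], 'joint_efforts': [0.001, -39.368, -37.017, -0.0, 0.007, 0.0], 'position': [0.206, 0.59, 0.241], 'ee_rot': [0.167, 0.986, -0.001, -0.0], 'ft_force': [-0.166, -0.142, -1.018], 'moment': [-0.033, -0.024, -0.008], 'finger_gap': 1.0}
scene {'fx': 430.8588, 'fy': 430.8588, 'cx': 318.1024, 'cy': 201.8304, 'dist': [0.0266, 0.0, 0.0, 0.0, 0.0], 'position': [1.0479, 0.2692, 1.1445], 'rotation': [0.5243, 0.8078, -0.2285, -0.1425]}
top {'fx': 421.5101, 'fy': 421.5101, 'cx': 321.7144, 'cy': 194.2609, 'dist': [-0.0962, 0.0, 0.0, 0.0, 0.0], 'position': [0.2955, -0.023, 1.3275], 'rotation': [0.7086, -0.7016, 0.0501, -0.0554]}
```

View pics/scene0.png

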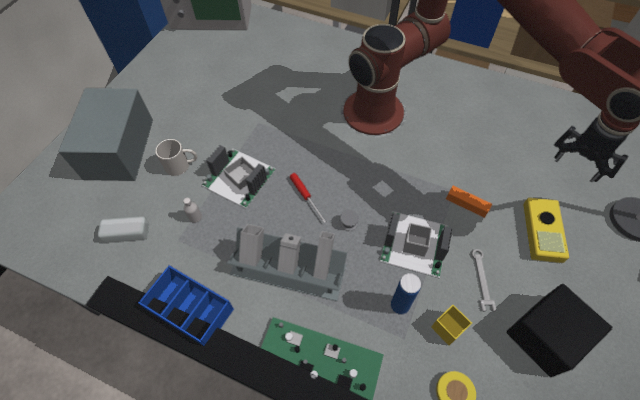

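View pics/top0.png

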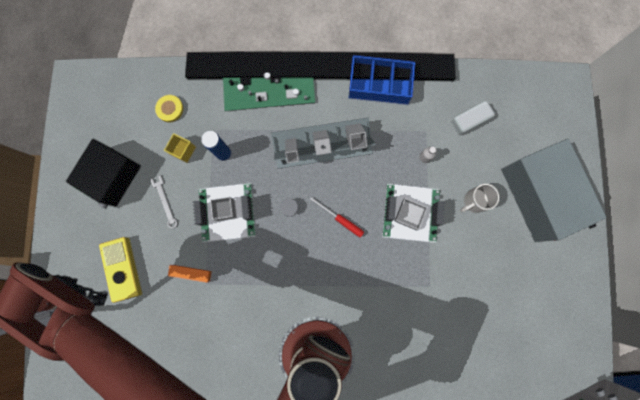

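The pictures show: the left plate at top (228,210) bears the tall pot (B) and the right plate at (411,213) bears the wide, low one (A). In the holder, the pot at (290,152) is slim and open (D), the one at (322,147) has a lid and knob (canister), and the one at (358,138) is wide and open (C). The yellow box at (180,147) and the orange bar at (190,273) are decoys. I'll confirm this in one enlarged crop and measure from the depth image.

```bash
cat > h.py <<'E'
import numpy as np, cv2
from scipy.spatial.transform import Rotation as R
from bench import robot, vision
def cloud(n,d):
    c=vision.calibration(n); K=np.array([[c["fx"],0,c["cx"]],[0,c["fy"],c["cy"]],[0,0,1]])
    v,u=np.mgrid[0:400,0:640]; uv=np.stack([u,v],-1).reshape(-1,1,2).astype(float)
    n2=cv2.undistortPoints(uv,K,np.array(c["dist"]))[:,0]
    p=np.c_[n2,np.ones(len(n2))]*d.reshape(-1,1)
    return (R.from_quat(c["rotation"]).apply(p)+c["position"]).reshape(400,640,3)
def proj(n,P):
    c=vision.calibration(n); K=np.array([[c["fx"],0,c["cx"]],[0,c["fy"],c["cy"]],[0,0,1]])
    q=R.from_quat(c["rotation"]).inv().apply(np.atleast_2d(P)-c["position"])
    return cv2.projectPoints(q,np.zeros(3),np.zeros(3),K,np.array(c["dist"]))[0][:,0]
E
python3 - <<'E'
from h import *
T=cloud("top",np.load("top0.npy")); S=cloud("scene",np.load("scene0.npy"))
for (u,v) in [(270,260),(330,210),(222,210),(411,214),(400,235),(322,147),(290,143)]: print((u,v),T[v,u].round(3))
for (u,v) in [(380,180),(420,265)]: print('s',(u,v),S[v,u].round(3))
def rect(P,m,box,z0,z1,lab):
    x0,x1,y0,y1=box
    q=P.reshape(-1,3); k=(q[:,0]>x0)&(q[:,0]<x1)&(q[:,1]>y0)&(q[:,1]<y1)&(q[:,2]>z0)&(q[:,2]<z1)
    q=q[k]
    if len(q)>4: print(lab,len(q),q.mean(0).round(4),[np.round(a,4) for a in cv2.minAreaRect(q[:,:2].astype(np.float32))])
pb=T[210,222]; pa=T[214,411]
for lab,P in(("top",T),("scene",S)):
    rect(P,0,(pb[0]-.045,pb[0]+.045,pb[1]-.045,pb[1]+.045),.064,.078,lab+" B")
    rect(P,0,(pa[0]-.052,pa[0]+.052,pa[1]-.052,pa[1]+.052),.034,.047,lab+" A")
a=cv2.imread("pics/top0.png")[115:245,190:450]; a=cv2.resize(a,None,fx=3,fy=3,interpolation=cv2.INTER_CUBIC)
b=cv2.imread("pics/scene0.png")[205:305,195:455]; b=cv2.resize(b,None,fx=3,fy=3,interpolation=cv2.INTER_CUBIC)[:200]
cv2.imwrite("pics/crop1.png",np.vstack([a,b]))
E
```

```text
(270, 260) [ 0.286  0.148 -0.001]
(330, 210) [ 0.445 -0.039  0.003]
(222, 210) [0.441 0.304 0.006]
(411, 214) [ 0.434 -0.295  0.007]
(400, 235) [ 0.368 -0.259  0.002]
(322, 147) [ 0.617 -0.012  0.126]
(290, 143) [0.638 0.085 0.091]
s (380, 180) [0.266 0.123 0.002]
s (420, 265) [0.497 0.325 0.008]
top B 90 [0.4413 0.2945 0.0704] [array([0.44  , 0.2917]), array([0.0631, 0.0633]), np.float64(8.2034)]
top A 111 [ 0.4324 -0.2916  0.0401] [array([ 0.4312, -0.29  ]), array([0.0786, 0.0776]), np.float64(68.0774)]
scene B 134 [0.4431 0.2948 0.0696] [array([0.4409, 0.2928]), array([0.0652, 0.0623]), np.float64(9.2546)]
scene A 121 [ 0.4345 -0.297   0.0395] [array([ 0.4304, -0.2889]), array([0.0822, 0.0806]), np.float64(69.2796)]
```

View pics/crop1.png

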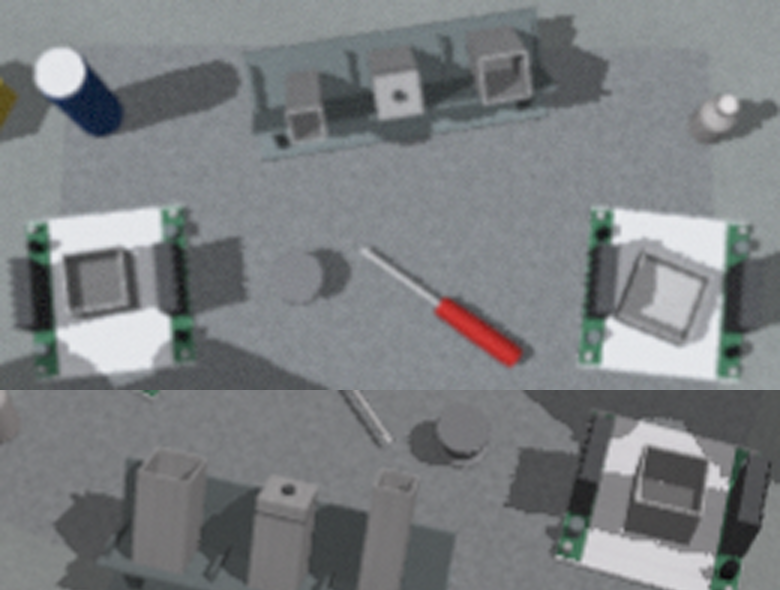

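The crop confirms it: C is open at crop (502,77), the canister has a knob at (400,95), and D is open and slim at (306,122). B sits at crop (98,282) and A at (664,290). Next I fit the holder pots and plan the approach to B.

```bash
cat >> h.py <<'E'
def pose_down(yaw):  # tool z down, jaw (y) axis at angle yaw
    y=np.array([np.cos(yaw),np.sin(yaw),0]); z=np.array([0,0,-1.]); return R.from_matrix(np.c_[np.cross(y,z),y,z])
def rows(p0,r0,p1,r1,n=None,g=0.):
    d=np.linalg.norm(np.subtract(p1,p0)); w=(r0.inv()*r1).as_rotvec(); a=np.linalg.norm(w)
    n=n or max(1,int(np.ceil(max(d/.055,a/.17))))
    out=[]; 
    for i in range(n):
        ri=r0*R.from_rotvec(w*i/n); s=ri.inv().apply((np.subtract(p1,p0))/n); out.append([g,s.round(4).tolist(),(w/n).round(4).tolist()])
    print(n,"rows"); [print(o) for o in out]
def now():
    o=robot.get_obs(); return np.array(o["position"]),R.from_quat(o["ee_rot"]),o
E
python3 - <<'E'
from h import *
from scipy.optimize import least_squares
P=np.vstack([cloud(n,np.load(n+"0.npy")).reshape(-1,3) for n in("top","scene")])
P=P[(P[:,2]>.07)&(P[:,2]<.16)&(P[:,0]>.5)&(P[:,0]<.75)&(abs(P[:,1])<.19)]
print(len(P))
t=.58; a=np.array([-np.sin(t),0,np.cos(t)]); nn=np.array([np.cos(t),0,np.sin(t)])
W=[.048,.044,.034]; H=[.096,.092,.126]
def res(p):
    hx,psi=p[:2]; ds=[]
    Rz=R.from_euler("z",psi); Q=Rz.inv().apply(P-[hx,0,.032])
    for w,h,y in zip(W,H,p[2:]):
        q=Q-[0,y,0]; c=np.c_[q@nn-w/2,q[:,1],q@a-h/2]; e=abs(c)-[w/2,w/2,h/2]
        ds.append(abs(np.linalg.norm(np.maximum(e,0),axis=1)+np.minimum(e.max(1),0)))
    return np.minimum(np.min(ds,0),.012)
best=None
for psi0 in(.0,.08,.14):
  s=least_squares(res,[.63,psi0,-.12,-.01,.08],loss="soft_l1",f_scale=.002,x_scale=[.01,.05,.01,.01,.01],diff_step=1e-3)
  print(s.cost,s.x.round(4),np.median(res(s.x)))
  if best is None or s.cost<best.cost: best=s
hx,psi=best.x[:2]; Rz=R.from_euler("z",psi)
for nme,w,h,y in zip(["C","can","D"],W,H,best.x[2:]):
    rim=Rz.apply(nn*w/2+a*h+[0,y,0])+[hx,0,.032]; print(nme,"rim",rim.round(4),"px top",proj("top",rim).round(1),"scene",proj("scene",rim).round(1))
p,r,o=now(); rows(p,r,[.4405,.2925,.15],pose_down(np.radians(8.7)))
E
```

```text
3655
0.01840727869729497 [ 0.6498  0.1689 -0.1125 -0.006   0.0853] 0.0017402722066795079
0.044694271398884954 [ 0.6519 -0.2687 -0.1133 -0.0123  0.0758] 0.008927499395708813
0.01840725151444972 [ 0.6498  0.1689 -0.1125 -0.006   0.0853] 0.0017443319913529667
C rim [ 0.6366 -0.1163  0.1255] px top [[357.3 140.8]] scene [[252.9 229.4]]
can rim [ 0.6192 -0.0113  0.121 ] px top [[321.6 146.6]] scene [[291.3 239.2]]
D rim [0.5814 0.0749 0.1467] px top [[291.5 156.8]] scene [[327.  234.9]]
8 rows
[0.0, [-0.0399, -0.0254, 0.0114], [-0.0002, 0.0001, 0.1354]]
[0.0, [-0.043, -0.0197, 0.0114], [-0.0002, 0.0001, 0.1354]]
[0.0, [-0.0453, -0.0138, 0.0114], [-0.0002, 0.0001, 0.1354]]
[0.0, [-0.0467, -0.0075, 0.0114], [-0.0002, 0.0001, 0.1354]]
[0.0, [-0.0473, -0.0012, 0.0114], [-0.0002, 0.0001, 0.1354]]
[0.0, [-0.047, 0.0052, 0.0114], [-0.0002, 0.0001, 0.1354]]
[0.0, [-0.0459, 0.0115, 0.0114], [-0.0002, 0.0001, 0.1354]]
[0.0, [-0.0439, 0.0176, 0.0114], [-0.0002, 0.0001, 0.1354]]
```

The fit agrees with the pixels read by eye (C 357,141; D 292,156). Moving over B.

play_rows([
  [0,[-0.04,-0.025,0.0114],[0,0,0.135]],
  [0,[-0.043,-0.02,0.0114],[0,0,0.135]],
  [0,[-0.045,-0.014,0.0114],[0,0,0.135]],
  [0,[-0.047,-0.0075,0.0114],[0,0,0.135]],
  [0,[-0.047,-0.001,0.0114],[0,0,0.135]],
  [0,[-0.047,0.005,0.0114],[0,0,0.135]],
  [0,[-0.046,0.0115,0.0114],[0,0,0.135]],
  [0,[-0.044,0.0175,0.0114],[0,0,0.135]],
])

```text
time_s: 1.1
position: [0.4412, 0.2919, 0.1504]
ee_rot: [0.652, 0.758, -0.0, -0.0]
ft_force: [-0.5, -0.5, 0.2]
finger_gap: 0.995
```

```bash
python3 - <<'E'
from h import *
p,r,o=now(); rows(p,r,[.4405,.2925,.051],pose_down(np.radians(8.7)),4); print(p,o["joint_pos"])
a=[]
for n in("top","scene"):
    i,d=vision.read_camera(n); np.save(n+"1.npy",d); u,v=proj(n,[.4405,.2925,.071])[0].astype(int); a.append(cv2.resize(i[v-60:v+60,u-60:u+60],(400,400),interpolation=cv2.INTER_CUBIC))
cv2.imwrite("pics/b1.png",np.hstack(a))
E
```

```text
4 rows
[0.0, [0.0002, -0.0001, 0.0248], [-0.0001, 0.0, -0.0003]]
[0.0, [0.0002, -0.0001, 0.0248], [-0.0001, 0.0, -0.0003]]
[0.0, [0.0002, -0.0001, 0.0248], [-0.0001, 0.0, -0.0003]]
[0.0, [0.0002, -0.0001, 0.0248], [-0.0001, 0.0, -0.0003]]
[0.44117196 0.29188373 0.15035256] [ 4.43754331e-01 -1.02224700e-01  1.92250086e+00  1.49974558e-05
  1.32175929e+00  2.93190741e-01]
```

View pics/b1.png

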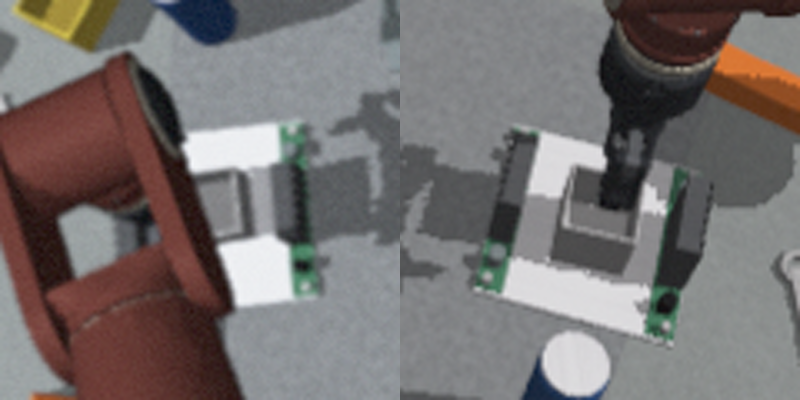

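The gripper is centred over B with the jaws along the bare strip. Descending and gripping.

play_rows([
  [0,[0,0,0.034],[0,0,0]],
  [0,[0,0,0.033],[0,0,0]],
  [0,[0,0,0.033],[0,0,0]],
  [1,[0,0,0],[0,0,0]],
  [1,[0,0,0],[0,0,0]],
  [1,[0,0,0],[0,0,0]],
  [1,[0,0,0],[0,0,0]],
])

```text
time_s: 2.08
position: [0.441, 0.2936, 0.0519]
ee_rot: [0.65, 0.76, 0.001, 0.0]
ft_force: [0.2, 1.0, -2.9]
finger_gap: 0.711
```

play_rows([
  [1,[0,0,-0.02],[0,0,0]],
  [1,[0,0,-0.05],[0,0,0]],
  [1,[0,0,-0.05],[0,0,0]],
])

```text
time_s: 2.45
position: [0.4402, 0.2931, 0.1722]
ee_rot: [0.65, 0.76, -0.0, -0.0]
ft_force: [0.7, 1.0, -2.2]
finger_gap: 0.713
```

```bash
python3 - <<'E'
from h import *
p,r,o=now(); print(p,r.as_quat(),o["finger_gap"],o["ft_force"]); rows(p,r,[.431,-.2895,.17],pose_down(np.radians(-21.3)))
i,d=vision.read_camera("scene"); cv2.imwrite("pics/b2.png",cv2.resize(i[130:280,320:520],None,fx=3,fy=3))
E
```

```text
[0.44017548 0.29312384 0.1722403 ] [ 6.50222600e-01  7.59743634e-01 -3.78622933e-04 -1.93061717e-04] 0.7128646839272549 [ 0.69256813  0.9693488  -2.22520988]
11 rows
[0.0, [-0.0522, -0.009, 0.0002], [-0.0001, 0.0, 0.0479]]
[0.0, [-0.0526, -0.0065, 0.0002], [-0.0001, 0.0, 0.0479]]
[0.0, [-0.0528, -0.004, 0.0002], [-0.0001, 0.0, 0.0479]]
[0.0, [-0.053, -0.0014, 0.0002], [-0.0001, 0.0, 0.0479]]
[0.0, [-0.053, 0.0011, 0.0002], [-0.0001, 0.0, 0.0479]]
[0.0, [-0.0528, 0.0036, 0.0002], [-0.0001, 0.0, 0.0479]]
[0.0, [-0.0526, 0.0062, 0.0002], [-0.0001, 0.0, 0.0479]]
[0.0, [-0.0523, 0.0087, 0.0002], [-0.0001, 0.0, 0.0479]]
[0.0, [-0.0518, 0.0112, 0.0002], [-0.0001, 0.0, 0.0479]]
[0.0, [-0.0512, 0.0136, 0.0002], [-0.0001, 0.0, 0.0479]]
[0.0, [-0.0505, 0.0161, 0.0002], [-0.0001, 0.0, 0.0479]]
```

View pics/b2.png

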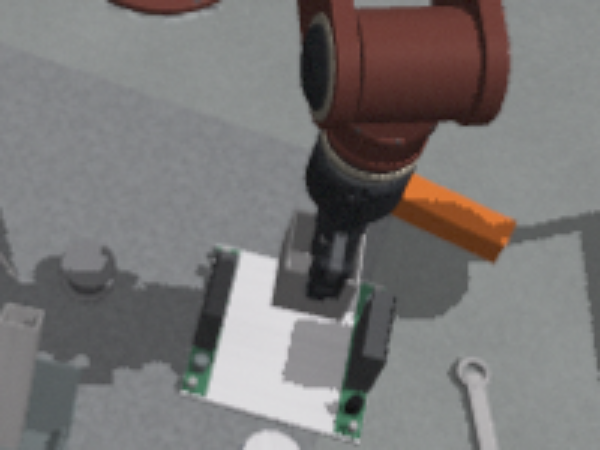

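B is held and clear (the picture shows it aloft at about (318,270)). Carrying it over to A.

play_rows([
  [1,[-0.052,-0.009,0],[0,0,0.048]],
  [1,[-0.0525,-0.0065,0],[0,0,0.048]],
  [1,[-0.053,-0.004,0],[0,0,0.048]],
  [1,[-0.053,-0.0015,0],[0,0,0.048]],
  [1,[-0.053,0.001,0],[0,0,0.048]],
  [1,[-0.053,0.0035,0],[0,0,0.048]],
  [1,[-0.0525,0.006,0],[0,0,0.048]],
  [1,[-0.052,0.0085,0],[0,0,0.048]],
])

```text
time_s: 3.5
position: [0.4329, -0.1318, 0.1715]
ee_rot: [0.784, 0.621, 0.0, 0.001]
ft_force: [-0.1, 0.6, -2.6]
finger_gap: 0.715
```

play_rows([
  [1,[-0.052,0.011,0],[0,0,0.048]],
  [1,[-0.051,0.0135,0],[0,0,0.048]],
  [1,[-0.05,0.016,0],[0,0,0.048]],
  [1,[0,0,0],[0,0,0]],
  [1,[0,0,0],[0,0,0]],
])

```text
time_s: 4.12
position: [0.4301, -0.288, 0.1709]
ee_rot: [0.826, 0.564, 0.0, -0.0]
ft_force: [0.1, 1.2, -3.9]
finger_gap: 0.713
```

```bash
cat > chk.py <<'E'
from h import *
def edges(z0,z1,ctr,half,lab):
    for n in("top","scene"):
        i,d=vision.read_camera(n); q=cloud(n,d).reshape(-1,3)
        k=(abs(q[:,:2]-ctr)<half).all(1)&(q[:,2]>z0)&(q[:,2]<z1); q=q[k]
        if len(q)>5: print(lab,n,len(q),q.mean(0).round(4),[np.round(a,4) for a in cv2.minAreaRect(q[:,:2].astype(np.float32))])
E
python3 - <<'E'
from chk import *
p,r,o=now(); print(p,o["joint_pos"],o["finger_gap"]); rows(p,r,[.431,-.2895,.056],pose_down(np.radians(-21.3)),5)
edges(.034,.047,[.431,-.2895],.052,"A")
a=[]
for n in("top","scene"):
    i,d=vision.read_camera(n); u,v=proj(n,[.431,-.2895,.08])[0].astype(int); a.append(cv2.resize(i[v-60:v+60,u-60:u+60],(400,400),interpolation=cv2.INTER_CUBIC))
cv2.imwrite("pics/b3.png",np.hstack(a))
E
```

```text
[ 0.43009327 -0.28804976  0.17085685] [-7.34214975e-01 -1.51264246e-01  1.93108447e+00  4.90002850e-04
  1.36265083e+00 -3.61068413e-01] 0.7134234945245462
5 rows
[0.0, [-0.0002, 0.0003, 0.023], [-0.0001, -0.0002, -0.0003]]
[0.0, [-0.0002, 0.0003, 0.023], [-0.0001, -0.0002, -0.0003]]
[0.0, [-0.0002, 0.0003, 0.023], [-0.0001, -0.0002, -0.0003]]
[0.0, [-0.0002, 0.0003, 0.023], [-0.0001, -0.0002, -0.0003]]
[0.0, [-0.0002, 0.0003, 0.023], [-0.0001, -0.0002, -0.0003]]
A top 18 [ 0.4648 -0.2651  0.0407] [array([ 0.4625, -0.2629]), array([0.0134, 0.0421]), np.float64(47.7758)]
A scene 96 [ 0.4411 -0.2924  0.0396] [array([ 0.4311, -0.2885]), array([0.081 , 0.0788]), np.float64(68.7545)]
```

View pics/b3.png

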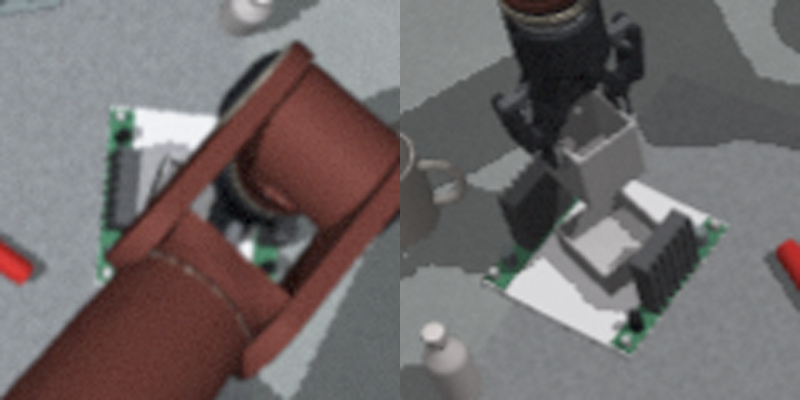

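A is still in place and B hangs upright above its mouth (right half, pot at about (600,150), A at about (600,240)). Lowering.

play_rows([
  [1,[0,0.001,0.04],[0,0,0]],
  [1,[0,0,0.035],[0,0,0]],
  [1,[0,0,0.02],[0,0,0]],
  [1,[0,0,0.01],[0,0,0]],
  [1,[0,0,0.005],[0,0,0]],
  [1,[0,0,0],[0,0,0]],
])

```text
time_s: 5.08
position: [0.4317, -0.289, 0.0617]
ee_rot: [0.826, 0.564, 0.0, 0.0]
ft_force: [0.1, -0.1, -2.0]
finger_gap: 0.716
```

play_rows([
  [1,[0,0,0.003],[0,0,0]],
  [1,[0,0,0],[0,0,0]],
])

```text
time_s: 5.32
position: [0.4314, -0.289, 0.0585]
ee_rot: [0.826, 0.564, 0.0, 0.0]
ft_force: [-0.3, -0.1, -3.6]
finger_gap: 0.712
```

play_rows([
  [1,[0,0,0.003],[0,0,0]],
  [1,[0,0,0],[0,0,0]],
])

```text
time_s: 5.58
position: [0.4311, -0.2887, 0.0548]
ee_rot: [0.826, 0.564, -0.0, -0.0]
ft_force: [-0.2, 0.6, -3.7]
finger_gap: 0.716
```

play_rows([
  [1,[0,0,0.0015],[0,0,0]],
  [1,[0,0,0],[0,0,0]],
])

```text
time_s: 5.82
position: [0.4313, -0.2889, 0.0536]
ee_rot: [0.826, 0.564, -0.0, 0.0]
ft_force: [0.2, 0.6, -2.8]
finger_gap: 0.712
```

play_rows([
  [1,[0,0,0.001],[0,0,0]],
  [1,[0,0,0],[0,0,0]],
])

```text
time_s: 6.08
position: [0.4314, -0.2889, 0.0534]
ee_rot: [0.826, 0.564, -0.0, -0.0]
ft_force: [-2.0, 2.8, 5.4]
finger_gap: 0.713
```

play_rows([
  [1,[0,0,0.001],[0,0,0]],
  [1,[0,0,0],[0,0,0]],
])

```text
time_s: 6.32
position: [0.4314, -0.2889, 0.0533]
ee_rot: [0.826, 0.564, -0.0, -0.0]
ft_force: [-3.4, 3.9, 11.4]
finger_gap: 0.714
```

B rests on A's floor (contact at z 0.0534, 0.0544 expected). Relaxing, opening and rising.

play_rows([
  [1,[0,0,-0.001],[0,0,0]],
  [0.1,[0,0,0],[0,0,0]],
  [0.1,[0,0,0],[0,0,0]],
  [0.05,[0,0,0],[0,0,0]],
  [0.05,[0,0,-0.02],[0,0,0]],
  [0,[0,0,-0.04],[0,0,0]],
  [0,[0,0,-0.05],[0,0,0]],
  [0,[0,0,-0.05],[0,0,0]],
])

```text
time_s: 7.32
position: [0.4311, -0.2887, 0.2138]
ee_rot: [0.826, 0.564, 0.0, -0.0]
ft_force: [-0.2, -0.6, 0.6]
finger_gap: 0.998
```

```bash
python3 - <<'E'
from chk import *
p,r,o=now(); print(p,o["joint_pos"])
edges(.066,.08,[.431,-.289],.045,"B"); edges(.034,.047,[.431,-.289],.052,"A")
# C grasp: tool z=-a, jaw along holder y
psi=.1689;t=.58; Rz=R.from_euler("z",psi)
a=Rz.apply([-np.sin(t),0,np.cos(t)]); y=Rz.apply([0,1,0]); z=-a
rg=R.from_matrix(np.c_[np.cross(y,z),y,z]); rg2=R.from_matrix(np.c_[-np.cross(y,z),-y,z])
print("turns",(r.inv()*rg).magnitude(),(r.inv()*rg2).magnitude())
g=np.array([.6366,-.1163,.1255]); 
print("quat",rg.as_quat(),"axis",a)
rows(p,r,g+a*.09,rg)
E
```

```text
[ 0.43110791 -0.28871228  0.21384682] [-7.33627430e-01 -1.85351043e-01  1.88748687e+00  5.63898036e-05
  1.43950871e+00 -3.60594283e-01]
B top 14 [ 0.4561 -0.2896  0.0715] [array([ 0.4505, -0.2976]), array([0.0627, 0.0194]), np.float64(63.2053)]
B scene 135 [ 0.4296 -0.2909  0.0715] [array([ 0.4294, -0.2901]), array([0.0676, 0.0661]), np.float64(70.3921)]
A top 29 [ 0.458  -0.2662  0.0404] [array([ 0.4445, -0.2849]), array([0.0599, 0.0535]), np.float64(68.8512)]
A scene 160 [ 0.4433 -0.2889  0.0398] [array([ 0.4323, -0.2893]), array([0.078 , 0.0757]), np.float64(69.3575)]
turns 2.1596498552838046 1.1681253499096151
quat [-0.08082754  0.9548289   0.02411997  0.28493315] axis [-0.5402257  -0.09212178  0.83646265]
13 rows
[0.0, [0.0162, 0.0066, 0.001], [-0.0469, -0.0265, -0.1572]]
[0.0, [0.0149, 0.009, 0.001], [-0.0469, -0.0265, -0.1572]]
[0.0, [0.0134, 0.0112, 0.0011], [-0.0469, -0.0265, -0.1572]]
[0.0, [0.0115, 0.0131, 0.0013], [-0.0469, -0.0265, -0.1572]]
[0.0, [0.0093, 0.0147, 0.0017], [-0.0469, -0.0265, -0.1572]]
[0.0, [0.007, 0.0159, 0.0022], [-0.0469, -0.0265, -0.1572]]
[0.0, [0.0045, 0.0167, 0.0028], [-0.0469, -0.0265, -0.1572]]
[0.0, [0.0019, 0.017, 0.0035], [-0.0469, -0.0265, -0.1572]]
[0.0, [-0.0007, 0.0169, 0.0043], [-0.0469, -0.0265, -0.1572]]
[0.0, [-0.0032, 0.0164, 0.0051], [-0.0469, -0.0265, -0.1572]]
[0.0, [-0.0055, 0.0155, 0.006], [-0.0469, -0.0265, -0.1572]]
[0.0, [-0.0077, 0.0141, 0.0069], [-0.0469, -0.0265, -0.1572]]
[0.0, [-0.0096, 0.0124, 0.0077], [-0.0469, -0.0265, -0.1572]]
```

B is home (scene measurement: centre 0.429,-0.290, rim near 0.0735). Next, the approach to C, using the smaller turn.

```bash
cat >> h.py <<'E'
psi=.1689;tl=.58
A_=R.from_euler("z",psi).apply([-np.sin(tl),0,np.cos(tl)]); Y_=R.from_euler("z",psi).apply([0,-1,0])
RG=R.from_matrix(np.c_[np.cross(Y_,-A_),Y_,-A_])
CR=np.array([.6366,-.1163,.1255]); DR=np.array([.5814,.0749,.1467])
E
python3 - <<'E'
from h import *
p,r,o=now(); rows(p,r,CR+A_*.09,RG,8)
E
```

```text
8 rows
[0.0, [0.0263, 0.0107, 0.0016], [-0.0369, 0.0659, 0.125]]
[0.0, [0.0272, 0.0072, 0.0037], [-0.0369, 0.0659, 0.125]]
[0.0, [0.0276, 0.0036, 0.0058], [-0.0369, 0.0659, 0.125]]
[0.0, [0.0274, -0.0001, 0.0076], [-0.0369, 0.0659, 0.125]]
[0.0, [0.0266, -0.0038, 0.0093], [-0.0369, 0.0659, 0.125]]
[0.0, [0.0252, -0.0074, 0.0108], [-0.0369, 0.0659, 0.125]]
[0.0, [0.0233, -0.0108, 0.0121], [-0.0369, 0.0659, 0.125]]
[0.0, [0.0209, -0.0141, 0.0131], [-0.0369, 0.0659, 0.125]]
```

play_rows([
  [0,[0.0265,0.0105,0.0015],[-0.037,0.066,0.125]],
  [0,[0.027,0.007,0.0035],[-0.037,0.066,0.125]],
  [0,[0.0275,0.0035,0.006],[-0.037,0.066,0.125]],
  [0,[0.0275,0,0.0075],[-0.037,0.066,0.125]],
  [0,[0.0265,-0.004,0.0095],[-0.037,0.066,0.125]],
  [0,[0.025,-0.0075,0.011],[-0.037,0.066,0.125]],
  [0,[0.0235,-0.011,0.012],[-0.037,0.066,0.125]],
  [0,[0.021,-0.014,0.013],[-0.037,0.066,0.125]],
])

```text
time_s: 8.52
position: [0.5862, -0.1227, 0.1967]
ee_rot: [0.955, 0.078, 0.284, -0.026]
ft_force: [-0.6, -0.4, 0.8]
finger_gap: 0.999
```

play_rows([
  [0,[0,0,0],[0,0,0]],
])

```text
time_s: 8.65
position: [0.5852, -0.1215, 0.1958]
ee_rot: [0.956, 0.081, 0.282, -0.027]
ft_force: [-0.1, -0.5, -0.3]
finger_gap: 1.004
```

```bash
python3 - <<'E'
from h import *
p,r,o=now(); print(p,o["joint_pos"]); rows(p,r,CR-A_*.02,RG,4)
a=[]
for n in("top","scene"):
    i,d=vision.read_camera(n); u,v=proj(n,CR)[0].astype(int); a.append(cv2.resize(i[v-60:v+60,u-60:u+60],(400,400),interpolation=cv2.INTER_CUBIC))
cv2.imwrite("pics/c1.png",np.hstack(a))
E
```

```text
[ 0.58517078 -0.12146591  0.19575945] [-0.48243937 -0.27113525  2.06397384  0.43199888  0.92357681  0.72982614]
4 rows
[0.0, [0.0013, 0.001, 0.0267], [-0.0014, 0.0014, -0.0001]]
[0.0, [0.0013, 0.001, 0.0267], [-0.0014, 0.0014, -0.0001]]
[0.0, [0.0012, 0.001, 0.0268], [-0.0014, 0.0014, -0.0001]]
[0.0, [0.0012, 0.0009, 0.0268], [-0.0014, 0.0014, -0.0001]]
```

View pics/c1.png

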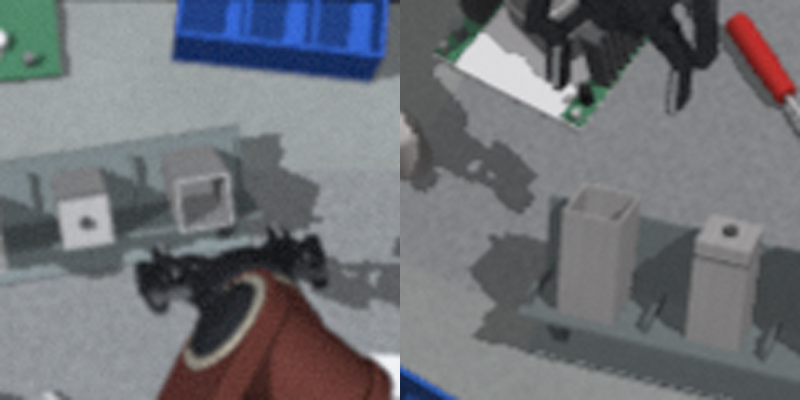

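The jaws straddle the bay of C (left crop, C's rim at (203,203)) and are clear of the canister. Advancing along C's axis.

play_rows([
  [0,[0.003,0.002,0.02],[-0.003,0.003,0]],
  [0,[0.002,0.002,0.03],[-0.003,0.003,0]],
  [0,[0,0,0.03],[0,0,0]],
  [0,[0,0,0.02],[0,0,0]],
  [0,[0,0,0],[0,0,0]],
])

```text
time_s: 9.38
position: [0.6451, -0.1183, 0.1167]
ee_rot: [0.955, 0.079, 0.286, -0.023]
ft_force: [0.5, -0.4, -0.4]
finger_gap: 1.004
```

```bash
python3 - <<'E'
from h import *
p,r,o=now(); print(p,(p-CR)@A_, o["ft_force"]); rows(p,r,CR-A_*.02,RG,1)
E
```

```text
[ 0.64505631 -0.11827543  0.11667837] -0.011765294184638267 [ 0.49572102 -0.36810811 -0.40757254]
1 rows
[0.0, [-0.0019, -0.0034, 0.0082], [0.0029, -0.0018, -0.0023]]
```

play_rows([
  [0,[-0.002,-0.0035,0.008],[0.003,-0.002,-0.002]],
  [0,[0,0,0],[0,0,0]],
  [1,[0,0,0],[0,0,0]],
  [1,[0,0,0],[0,0,0]],
  [1,[0,0,0],[0,0,0]],
  [1,[0,0,0],[0,0,0]],
  [1,[0,0,0],[0,0,0]],
])

```text
time_s: 10.25
position: [0.6483, -0.1144, 0.1122]
ee_rot: [0.954, 0.081, 0.287, -0.023]
ft_force: [-5.8, -1.9, 5.0]
finger_gap: 0.55
```

Gripped (opening 47 mm, pot 48 mm). Pulling out along the axis.

play_rows([
  [1,[0,0,-0.01],[0,0,0]],
  [1,[0,0,-0.03],[0,0,0]],
  [1,[0,0,-0.04],[0,0,0]],
  [1,[0,0,-0.04],[0,0,0]],
  [1,[0,0,0],[0,0,0]],
])

```text
time_s: 10.88
position: [0.583, -0.1257, 0.2147]
ee_rot: [0.954, 0.081, 0.289, -0.022]
ft_force: [0.4, 0.3, -1.2]
finger_gap: 0.555
```

```bash
python3 - <<'E'
from h import *
p,r,o=now(); print(p,o["finger_gap"],o["ft_force"],o["joint_pos"]); 
# target: upright above nest, jaw yaw -21.3 ; rim home .106
for yaw in(-21.3,-111.3): print(yaw,(r.inv()*pose_down(np.radians(yaw))).magnitude())
rows(p,r,[.4305,-.2895,.22],pose_down(np.radians(-21.3)),10)
E
```

```text
[ 0.58303235 -0.12567339  0.21469446] 0.5545503972982321 [ 0.38607729  0.30009303 -1.23258559] [-0.49178258 -0.3015715   2.05863964  0.42858287  0.94329122  0.73379514]
-21.3 1.1724869613029338
-111.3 0.7932987003798364
10 rows
[0.0, [-0.0145, 0.0136, -0.0102], [0.0307, -0.0531, -0.0999]]
[0.0, [-0.0163, 0.0118, -0.0098], [0.0307, -0.0531, -0.0999]]
[0.0, [-0.0179, 0.0098, -0.0092], [0.0307, -0.0531, -0.0999]]
[0.0, [-0.0193, 0.0076, -0.0085], [0.0307, -0.0531, -0.0999]]
[0.0, [-0.0203, 0.0054, -0.0077], [0.0307, -0.0531, -0.0999]]
[0.0, [-0.0211, 0.0031, -0.0067], [0.0307, -0.0531, -0.0999]]
[0.0, [-0.0217, 0.0008, -0.0056], [0.0307, -0.0531, -0.0999]]
[0.0, [-0.0219, -0.0016, -0.0044], [0.0307, -0.0531, -0.0999]]
[0.0, [-0.0218, -0.0039, -0.0032], [0.0307, -0.0531, -0.0999]]
[0.0, [-0.0215, -0.0061, -0.0019], [0.0307, -0.0531, -0.0999]]
```

play_rows([
  [1,[-0.0145,0.0135,-0.01],[0.031,-0.053,-0.1]],
  [1,[-0.0165,0.012,-0.01],[0.031,-0.053,-0.1]],
  [1,[-0.018,0.01,-0.009],[0.031,-0.053,-0.1]],
  [1,[-0.0195,0.0075,-0.0085],[0.031,-0.053,-0.1]],
  [1,[-0.0205,0.0055,-0.0075],[0.031,-0.053,-0.1]],
])

```text
time_s: 11.5
position: [0.5053, -0.2074, 0.2109]
ee_rot: [0.929, 0.339, 0.147, -0.016]
ft_force: [0.2, -0.7, -0.5]
finger_gap: 0.546
```

play_rows([
  [1,[-0.021,0.003,-0.0065],[0.031,-0.053,-0.1]],
  [1,[-0.0215,0.001,-0.0055],[0.031,-0.053,-0.1]],
  [1,[-0.022,-0.0015,-0.0045],[0.031,-0.053,-0.1]],
  [1,[-0.022,-0.004,-0.003],[0.031,-0.053,-0.1]],
  [1,[-0.0215,-0.006,-0.002],[0.031,-0.053,-0.1]],
  [1,[0,0,0],[0,0,0]],
  [1,[0,0,0],[0,0,0]],
])

```text
time_s: 12.38
position: [0.4308, -0.2889, 0.2145]
ee_rot: [0.825, 0.565, -0.0, -0.005]
ft_force: [0.2, 0.0, -2.3]
finger_gap: 0.551
```

```bash
cat > fit.py <<'E'
from chk import *
from scipy.optimize import least_squares
# held pot: fit box of width w in the tool frame from scene cloud, points below the fingertips
def held(w,h,depth,ntake=2):
    p,r,o=now(); Q=[]
    for n in("scene","top"):
      i,d=vision.read_camera(n); q=r.inv().apply(cloud(n,d).reshape(-1,3)-p)
      k=(abs(q[:,:2])<w*.5+.012).all(1)&(q[:,2]>.016)&(q[:,2]<h-depth+.008); Q.append(q[k])
    Q=np.vstack(Q)
    def f(s):
        ay,ax=s[2],s[3]
        c=np.c_[Q[:,0]-s[0]-s[2]*Q[:,2],Q[:,1]-s[1]-s[3]*Q[:,2]]
        e=abs(c)-w/2; inn=np.minimum(e.max(1),0); out=np.linalg.norm(np.maximum(e,0),axis=1); return inn+out
    s=least_squares(f,[0,0,0,0],loss="soft_l1",f_scale=.002)
    print("held n",len(Q),"offset x,y mm",(s.x[:2]*1e3).round(1),"tilt x,y rad",s.x[2:].round(3),"med",np.median(abs(f(s.x))).round(4),"zmax",np.percentile(Q[:,2],98).round(4))
E
python3 - <<'E'
from fit import *
p,r,o=now(); print(p,o["finger_gap"],o["ft_force"]); rows(p,r,[.4303,-.2895,.22],pose_down(np.radians(-21.3)),1)
held(.048,.096,.018)
edges(.066,.08,[.431,-.289],.05,"B")
i,d=vision.read_camera("scene"); u,v=proj("scene",[.4305,-.2895,.15])[0].astype(int); cv2.imwrite("pics/c2.png",cv2.resize(i[v-80:v+80,u-80:u+80],(560,560),interpolation=cv2.INTER_CUBIC))
E
```

```text
[ 0.43076964 -0.28888209  0.21452761] 0.5508202870783193 [ 0.20459074  0.01837967 -2.28315283]
1 rows
[0.0, [-0.0007, -0.0003, -0.0055], [-0.0082, -0.0051, 0.0015]]
held n 406 offset x,y mm [-2.4  1.5] tilt x,y rad [ 0.014 -0.043] med 0.0012 zmax 0.0787
B top 9 [ 0.4631 -0.2722  0.0713] [array([ 0.4605, -0.273 ]), array([0.0071, 0.0158]), np.float64(68.9851)]
B scene 110 [ 0.4357 -0.2839  0.0718] [array([ 0.4296, -0.2896]), array([0.0674, 0.0658]), np.float64(69.183)]
```

View pics/c2.png

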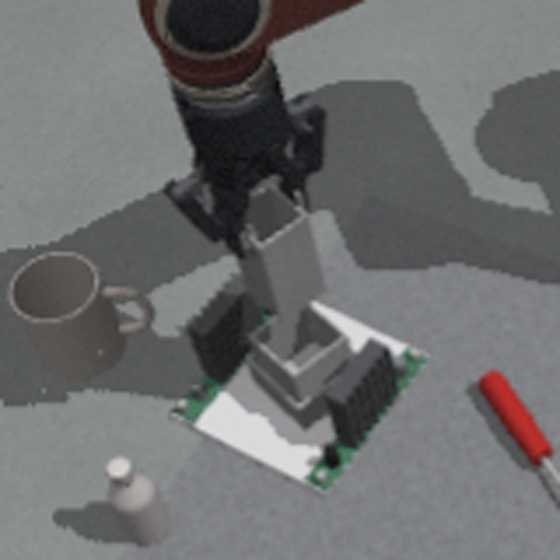

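C hangs upright above the nest (picture: C's foot at about (290,345) over B at (300,340)), and B and A are undisturbed. Small levelling, then lowering in.

play_rows([
  [1,[0.0005,0,0.02],[-0.008,-0.005,0.001]],
  [1,[0,0,0.03],[0,0,0]],
  [1,[0,0,0.006],[0,0,0]],
  [1,[0,0,0],[0,0,0]],
])

```text
time_s: 13.12
position: [0.4308, -0.2891, 0.16]
ee_rot: [0.825, 0.565, -0.0, 0.001]
ft_force: [-0.2, 0.9, -1.5]
finger_gap: 0.549
```

```bash
python3 - <<'E'
from fit import *
p,r,o=now(); print(p,o["ft_force"]); rows(p,r,[.4306,-.2881,.0894],pose_down(np.radians(-21.3)),1)
held(.048,.096,.018)
E
```

```text
[ 0.43083911 -0.28911697  0.16000072] [-0.22545484  0.90410514 -1.46892771]
1 rows
[0.0, [0.001, -0.0007, 0.0706], [0.0008, 0.0016, 0.0016]]
held n 383 offset x,y mm [-1.3 -0. ] tilt x,y rad [ 0.012 -0.013] med 0.0012 zmax 0.0851
```

play_rows([
  [1,[0.001,-0.0005,0.01],[0,0,0]],
  [1,[0,0,0.02],[0,0,0]],
  [1,[0,0,0.02],[0,0,0]],
  [1,[0,0,0.01],[0,0,0]],
  [1,[0,0,0.005],[0,0,0]],
  [1,[0,0,0],[0,0,0]],
])

```text
time_s: 13.98
position: [0.4309, -0.2883, 0.0951]
ee_rot: [0.825, 0.565, -0.0, 0.001]
ft_force: [-0.6, 0.9, -1.7]
finger_gap: 0.549
```

play_rows([
  [1,[0,0,0.003],[0,0,0]],
  [1,[0,0,0],[0,0,0]],
])

```text
time_s: 14.22
position: [0.4309, -0.2883, 0.0922]
ee_rot: [0.825, 0.565, -0.0, 0.001]
ft_force: [0.1, -0.0, -1.4]
finger_gap: 0.553
```

play_rows([
  [1,[0,0,0.0015],[0,0,0]],
  [1,[0,0,0],[0,0,0]],
])

```text
time_s: 14.48
position: [0.4307, -0.2882, 0.0904]
ee_rot: [0.825, 0.565, -0.0, 0.001]
ft_force: [-0.5, -0.2, -1.4]
finger_gap: 0.55
```

play_rows([
  [1,[0,0,0.0015],[0,0,0]],
  [1,[0,0,0],[0,0,0]],
])

```text
time_s: 14.72
position: [0.431, -0.2884, 0.0898]
ee_rot: [0.825, 0.565, -0.0, 0.001]
ft_force: [-1.8, 1.6, 6.2]
finger_gap: 0.548
```

play_rows([
  [1,[0,0,0.001],[0,0,0]],
  [1,[0,0,0],[0,0,0]],
])

```text
time_s: 14.98
position: [0.431, -0.2884, 0.0898]
ee_rot: [0.825, 0.565, -0.001, 0.001]
ft_force: [-4.0, 2.7, 8.6]
finger_gap: 0.55
```

Contact at 0.0898 against 0.0884 expected, so C is on B's floor. Releasing gently.

play_rows([
  [1,[0,0,-0.001],[0,0,0]],
  [0.4,[0,0,0],[0,0,0]],
  [0.35,[0,0,0],[0,0,0]],
  [0.35,[0,0,0],[0,0,0]],
  [0.3,[0,0,-0.02],[0,0,0]],
  [0.2,[0,0,-0.04],[0,0,0]],
  [0,[0,0,-0.05],[0,0,0]],
  [0,[0,0,-0.05],[0,0,0]],
])

```text
time_s: 15.98
position: [0.4304, -0.2877, 0.25]
ee_rot: [0.825, 0.565, -0.0, 0.001]
ft_force: [1.3, -0.4, -0.3]
finger_gap: 0.998
```

```bash
python3 - <<'E'
from chk import *
p,r,o=now(); print(p)
edges(.1,.113,[.43,-.289],.04,"C"); edges(.066,.08,[.431,-.289],.05,"B")
q=DR+A_*.09; print(q); rows(p,r,q,RG,9)
E
```

```text
[ 0.43044902 -0.2877259   0.25002097]
C top 7 [ 0.4363 -0.3109  0.1067] [array([ 0.4293, -0.312 ]), array([0.0116, 0.0351]), np.float64(89.0706)]
C scene 93 [ 0.4312 -0.288   0.1046] [array([ 0.4299, -0.2898]), array([0.0541, 0.0515]), np.float64(69.6052)]
B top 23 [ 0.4503 -0.2922  0.0721] [array([ 0.4455, -0.2923]), array([0.0539, 0.0306]), np.float64(69.1174)]
B scene 175 [ 0.4368 -0.2839  0.0729] [array([ 0.4302, -0.2896]), array([0.0675, 0.0655]), np.float64(69.8083)]
[0.53277969 0.06660904 0.22198164]
9 rows
[0.0, [0.0408, -0.0036, 0.003], [-0.033, 0.0587, 0.1113]]
[0.0, [0.0399, -0.0083, 0.0052], [-0.033, 0.0587, 0.1113]]
[0.0, [0.0384, -0.0129, 0.0072], [-0.033, 0.0587, 0.1113]]
[0.0, [0.0362, -0.0173, 0.0089], [-0.033, 0.0587, 0.1113]]
[0.0, [0.0335, -0.0215, 0.0103], [-0.033, 0.0587, 0.1113]]
[0.0, [0.0302, -0.0254, 0.0114], [-0.033, 0.0587, 0.1113]]
[0.0, [0.0265, -0.0289, 0.0121], [-0.033, 0.0587, 0.1113]]
[0.0, [0.0224, -0.0321, 0.0126], [-0.033, 0.0587, 0.1113]]
[0.0, [0.0179, -0.0347, 0.0126], [-0.033, 0.0587, 0.1113]]
```

C is home (rim 0.105–0.107, centred). Over to D.

play_rows([
  [0,[0.041,-0.0035,0.003],[-0.033,0.0585,0.111]],
  [0,[0.04,-0.0085,0.005],[-0.033,0.0585,0.111]],
  [0,[0.0385,-0.013,0.007],[-0.033,0.0585,0.111]],
  [0,[0.036,-0.0175,0.009],[-0.033,0.0585,0.111]],
  [0,[0.0335,-0.0215,0.0105],[-0.033,0.0585,0.111]],
  [0,[0.03,-0.0255,0.0115],[-0.033,0.0585,0.111]],
  [0,[0.0265,-0.029,0.012],[-0.033,0.0585,0.111]],
  [0,[0.0225,-0.032,0.0125],[-0.033,0.0585,0.111]],
])

```text
time_s: 17.18
position: [0.5199, 0.0287, 0.2208]
ee_rot: [0.957, 0.138, 0.255, -0.022]
ft_force: [0.5, -1.2, -0.7]
finger_gap: 1.004
```

play_rows([
  [0,[0.018,-0.0345,0.0125],[-0.033,0.0585,0.111]],
  [0,[0,0,0],[0,0,0]],
  [0,[0,0,0],[0,0,0]],
])

```text
time_s: 17.55
position: [0.5314, 0.0666, 0.219]
ee_rot: [0.955, 0.083, 0.283, -0.024]
ft_force: [0.5, 0.2, 0.6]
finger_gap: 0.999
```

```bash
python3 - <<'E'
from h import *
p,r,o=now(); print(p,o["joint_pos"]); rows(p,r,DR+A_*.05,RG,1); rows(p,r,DR-A_*.018,RG,4)
a=[]
for n in("top","scene"):
    i,d=vision.read_camera(n); u,v=proj(n,DR)[0].astype(int); a.append(cv2.resize(i[v-60:v+60,u-60:u+60],(400,400),interpolation=cv2.INTER_CUBIC))
cv2.imwrite("pics/d1.png",np.hstack(a))
E
```

```text
[0.53137054 0.06659003 0.2189675 ] [-0.08410906 -0.52310635  2.20582702  0.17510955  0.90529141  1.24406768]
1 rows
[0.0, [0.003, 0.0003, 0.0382], [-0.0007, 0.0041, 0.0044]]
4 rows
[0.0, [0.0008, 0.0001, 0.0266], [-0.0002, 0.001, 0.0011]]
[0.0, [0.0008, 0.0001, 0.0266], [-0.0002, 0.001, 0.0011]]
[0.0, [0.0008, 0.0001, 0.0266], [-0.0002, 0.001, 0.0011]]
[0.0, [0.0007, 0.0001, 0.0266], [-0.0002, 0.001, 0.0011]]
```

View pics/d1.png

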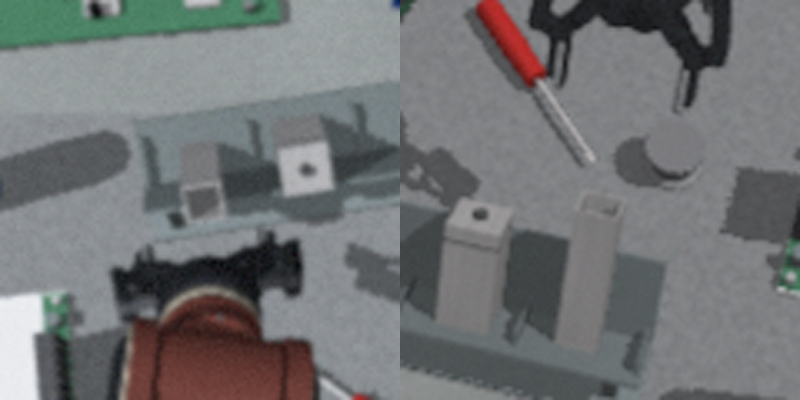

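The jaws straddle D (left crop, D's rim at (205,198), canister clear to the right). Advancing.

play_rows([
  [0,[0.002,0,0.025],[0,0.002,0.002]],
  [0,[0.001,0,0.03],[0,0.002,0.002]],
  [0,[0,0,0.03],[0,0,0]],
  [0,[0,0,0.015],[0,0,0]],
  [0,[0,0,0],[0,0,0]],
])

```text
time_s: 18.27
position: [0.5883, 0.0751, 0.1371]
ee_rot: [0.955, 0.08, 0.285, -0.024]
ft_force: [-0.6, -0.4, -0.1]
finger_gap: 1.001
```

```bash
python3 - <<'E'
from h import *
p,r,o=now(); print(p,(p-DR)@A_, o["ft_force"]); rows(p,r,DR-A_*.018,RG,1)
E
```

```text
[0.58832979 0.0750631  0.1371084 ] -0.011781691028795623 [-0.60190978 -0.43742165 -0.08534353]
1 rows
[0.0, [-0.0005, -0.001, 0.0062], [0.0004, 0.0004, -0.0023]]
```

play_rows([
  [0,[-0.0005,-0.001,0.006],[0,0,-0.002]],
  [0,[0,0,0],[0,0,0]],
  [1,[0,0,0],[0,0,0]],
  [1,[0,0,0],[0,0,0]],
  [1,[0,0,0],[0,0,0]],
  [1,[0,0,0],[0,0,0]],
  [1,[0,0,0],[0,0,0]],
  [1,[0,0,0],[0,0,0]],
])

```text
time_s: 19.27
position: [0.5916, 0.0778, 0.1341]
ee_rot: [0.954, 0.082, 0.287, -0.024]
ft_force: [-5.8, -2.2, 5.5]
finger_gap: 0.388
```

play_rows([
  [1,[0,0,-0.01],[0,0,0]],
  [1,[0,0,-0.03],[0,0,0]],
  [1,[0,0,-0.04],[0,0,0]],
  [1,[0,0,-0.04],[0,0,0]],
  [1,[0,0,-0.03],[0,0,0]],
  [1,[0,0,0],[0,0,0]],
])

```text
time_s: 20.02
position: [0.5101, 0.0639, 0.2614]
ee_rot: [0.954, 0.082, 0.289, -0.024]
ft_force: [0.0, 0.1, -1.6]
finger_gap: 0.383
```

```bash
python3 - <<'E'
from h import *
p,r,o=now(); print(p,o["finger_gap"],o["joint_pos"]); rows(p,r,[.4306,-.2885,.285],pose_down(np.radians(-21.3)),11)
E
```

```text
[0.51007026 0.06392502 0.26142426] 0.38274100092659286 [-0.0972275  -0.63183644  2.20504491  0.17276114  1.00398049  1.2523434 ]
11 rows
[0.0, [-0.0093, 0.0304, -0.0087], [0.0276, -0.0485, -0.0907]]
[0.0, [-0.0124, 0.0291, -0.009], [0.0276, -0.0485, -0.0907]]
[0.0, [-0.0154, 0.0276, -0.0091], [0.0276, -0.0485, -0.0907]]
[0.0, [-0.0183, 0.0258, -0.009], [0.0276, -0.0485, -0.0907]]
[0.0, [-0.021, 0.0238, -0.0087], [0.0276, -0.0485, -0.0907]]
[0.0, [-0.0234, 0.0216, -0.0083], [0.0276, -0.0485, -0.0907]]
[0.0, [-0.0257, 0.0191, -0.0077], [0.0276, -0.0485, -0.0907]]
[0.0, [-0.0276, 0.0165, -0.0069], [0.0276, -0.0485, -0.0907]]
[0.0, [-0.0293, 0.0137, -0.0059], [0.0276, -0.0485, -0.0907]]
[0.0, [-0.0307, 0.0109, -0.0048], [0.0276, -0.0485, -0.0907]]
[0.0, [-0.0318, 0.0079, -0.0035], [0.0276, -0.0485, -0.0907]]
```

D is gripped (32.5 mm against 34 mm). Carrying it to the nest.

play_rows([
  [1,[-0.0095,0.0305,-0.0085],[0.0275,-0.0485,-0.0905]],
  [1,[-0.0125,0.029,-0.009],[0.0275,-0.0485,-0.0905]],
  [1,[-0.0155,0.0275,-0.009],[0.0275,-0.0485,-0.0905]],
  [1,[-0.0185,0.026,-0.009],[0.0275,-0.0485,-0.0905]],
  [1,[-0.021,0.024,-0.0085],[0.0275,-0.0485,-0.0905]],
  [1,[-0.0235,0.0215,-0.0085],[0.0275,-0.0485,-0.0905]],
])

```text
time_s: 20.78
position: [0.4656, -0.1295, 0.2687]
ee_rot: [0.923, 0.36, 0.133, -0.014]
ft_force: [0.5, 0.5, -1.6]
finger_gap: 0.385
```

play_rows([
  [1,[-0.0255,0.019,-0.0075],[0.0275,-0.0485,-0.0905]],
  [1,[-0.0275,0.0165,-0.007],[0.0275,-0.0485,-0.0905]],
  [1,[-0.0295,0.0135,-0.006],[0.0275,-0.0485,-0.0905]],
  [1,[-0.0305,0.011,-0.005],[0.0275,-0.0485,-0.0905]],
  [1,[-0.032,0.008,-0.0035],[0.0275,-0.0485,-0.0905]],
  [1,[0,0,0],[0,0,0]],
  [1,[0,0,0],[0,0,0]],
])

```text
time_s: 21.65
position: [0.43, -0.2879, 0.2805]
ee_rot: [0.826, 0.563, -0.002, -0.003]
ft_force: [0.7, -0.3, -0.9]
finger_gap: 0.387
```

```bash
python3 - <<'E'
from fit import *
p,r,o=now(); print(p,o["finger_gap"],o["ft_force"]); rows(p,r,[.4306,-.2885,.245],pose_down(np.radians(-21.3)),2)
held(.034,.126,.0165)
edges(.1,.113,[.43,-.289],.045,"C")
i,d=vision.read_camera("scene"); u,v=proj("scene",[.4305,-.2895,.17])[0].astype(int); v=max(v,80); cv2.imwrite("pics/d2.png",cv2.resize(i[v-80:v+80,u-80:u+80],(560,560),interpolation=cv2.INTER_CUBIC))
E
```

```text
[ 0.42996697 -0.28788057  0.2804624 ] 0.3873419133109579 [ 0.68789889 -0.30476506 -0.88563023]
2 rows
[0.0, [-0.0002, 0.0005, 0.0177], [-0.0034, -0.0002, -0.0013]]
[0.0, [-0.0002, 0.0005, 0.0177], [-0.0034, -0.0002, -0.0013]]
held n 417 offset x,y mm [-1.9 -0.6] tilt x,y rad [0.002 0.001] med 0.0008 zmax 0.1086
C scene 95 [ 0.431  -0.2886  0.1046] [array([ 0.4302, -0.2888]), array([0.0534, 0.0535]), np.float64(68.8569)]
```

View pics/d2.png

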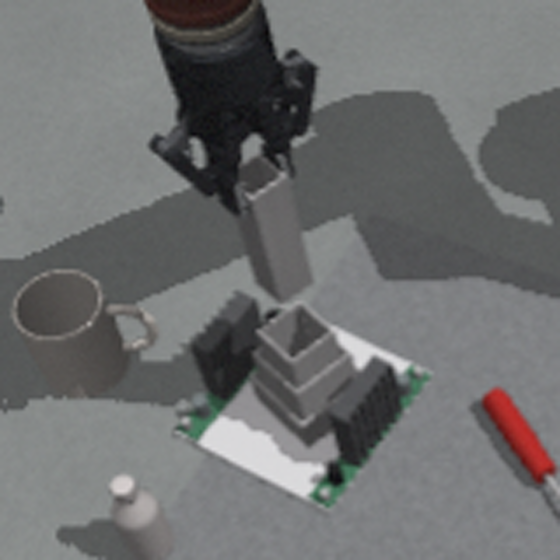

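A, B and C are nested (picture: (300,370)), and D hangs upright above. Lowering to just above C's rim to check the alignment.

play_rows([
  [1,[0.0005,0.0005,0.02],[-0.0035,0,-0.0015]],
  [1,[0,0.0005,0.025],[-0.0035,0,-0.001]],
  [1,[0,0,0.01],[0,0,0]],
  [1,[0,0,0],[0,0,0]],
  [1,[0,0,0],[0,0,0]],
])

```text
time_s: 22.52
position: [0.4314, -0.2889, 0.2281]
ee_rot: [0.825, 0.564, 0.0, 0.002]
ft_force: [0.8, -0.6, -0.5]
finger_gap: 0.387
```

```bash
python3 - <<'E'
from fit import *
p,r,o=now(); print(p,o["ft_force"]); rows(p,r,[.431,-.2876,.123],pose_down(np.radians(-21.3)),1)
held(.034,.126,.0165)
E
```

```text
[ 0.43142603 -0.28886437  0.22814382] [ 0.79746978 -0.62257218 -0.52975695]
1 rows
[0.0, [0.0012, -0.0013, 0.1051], [0.004, 0.0021, 0.0004]]
held n 399 offset x,y mm [-2.7 -0.6] tilt x,y rad [0.019 0.001] med 0.0008 zmax 0.1098
```

play_rows([
  [1,[0.001,-0.001,0.005],[0.004,0.002,0]],
  [1,[0,0,0.015],[0,0,0]],
  [1,[0,0,0.02],[0,0,0]],
  [1,[0,0,0],[0,0,0]],
])

```text
time_s: 23.12
position: [0.429, -0.2859, 0.1836]
ee_rot: [0.826, 0.564, -0.001, -0.004]
ft_force: [-0.4, 0.7, -0.6]
finger_gap: 0.389
```

play_rows([
  [1,[0,0,0.02],[0,0,0]],
  [1,[0,0,0.02],[0,0,0]],
  [1,[0,0,0.015],[0,0,0]],
  [1,[0,0,0.004],[0,0,0]],
  [1,[0,0,0],[0,0,0]],
])

```text
time_s: 23.75
position: [0.4304, -0.2872, 0.128]
ee_rot: [0.825, 0.564, -0.0, -0.001]
ft_force: [0.5, 0.1, -0.6]
finger_gap: 0.383
```

play_rows([
  [1,[0,0,0.003],[0,0,0]],
  [1,[0,0,0],[0,0,0]],
])

```text
time_s: 24.0
position: [0.4306, -0.2874, 0.1257]
ee_rot: [0.826, 0.564, -0.0, -0.0]
ft_force: [-0.2, 0.1, -0.3]
finger_gap: 0.388
```

play_rows([
  [1,[0,0,0.0015],[0,0,0]],
  [1,[0,0,0],[0,0,0]],
])

```text
time_s: 24.25
position: [0.4304, -0.2872, 0.1238]
ee_rot: [0.826, 0.564, -0.0, -0.001]
ft_force: [-0.4, 0.1, -1.9]
finger_gap: 0.382
```

play_rows([
  [1,[0,0,0.001],[0,0,0]],
  [1,[0,0,0],[0,0,0]],
])

```text
time_s: 24.5
position: [0.4306, -0.2873, 0.1236]
ee_rot: [0.826, 0.564, -0.0, -0.001]
ft_force: [-2.5, 1.3, 4.5]
finger_gap: 0.382
```

play_rows([
  [1,[0,0,0.0005],[0,0,0]],
  [1,[0,0,0],[0,0,0]],
])

```text
time_s: 24.75
position: [0.4307, -0.2874, 0.1236]
ee_rot: [0.825, 0.564, -0.0, -0.001]
ft_force: [-1.1, 2.3, 8.5]
finger_gap: 0.383
```

play_rows([
  [0.58,[0,0,-0.0005],[0,0,0]],
  [0.5,[0,0,0],[0,0,0]],
  [0.45,[0,0,0],[0,0,0]],
  [0.45,[0,0,0],[0,0,0]],
  [0.4,[0,0,-0.02],[0,0,0]],
  [0.2,[0,0,-0.04],[0,0,0]],
  [0,[0,0,-0.05],[0,0,0]],
  [0,[0,0,-0.05],[0,0,0]],
])

```text
time_s: 25.75
position: [0.4303, -0.2871, 0.284]
ee_rot: [0.826, 0.564, -0.0, -0.001]
ft_force: [-0.2, -0.7, 1.0]
finger_gap: 0.996
```

```bash
python3 - <<'E'
from chk import *
edges(.132,.147,[.43,-.289],.04,"D"); edges(.1,.113,[.43,-.289],.045,"C"); edges(.066,.08,[.43,-.289],.05,"B"); edges(.034,.047,[.43,-.289],.055,"A")
i,d=vision.read_camera("scene"); cv2.imwrite("pics/e.png",cv2.resize(i[100:320,120:460],None,fx=2.3,fy=2.3,interpolation=cv2.INTER_CUBIC))
E
```

```text
D top 16 [ 0.43   -0.3045  0.1374] [array([ 0.4274, -0.3037]), array([0.0072, 0.0272]), np.float64(82.3892)]
D scene 71 [ 0.4306 -0.2866  0.1371] [array([ 0.4307, -0.2876]), array([0.0411, 0.0362]), np.float64(69.921)]
C top 18 [ 0.4328 -0.3096  0.1056] [array([ 0.4381, -0.2941]), array([0.0488, 0.0284]), np.float64(71.8225)]
C scene 120 [ 0.4375 -0.2844  0.1058] [array([ 0.4313, -0.2883]), array([0.0515, 0.051 ]), np.float64(67.5511)]
B top 25 [ 0.4506 -0.2865  0.0731] [array([ 0.445 , -0.2966]), array([0.0643, 0.0302]), np.float64(65.8711)]
B scene 127 [ 0.4426 -0.2783  0.0723] [array([ 0.4307, -0.2894]), array([0.0678, 0.0642]), np.float64(70.9596)]
A top 38 [ 0.4539 -0.2662  0.0408] [array([ 0.4579, -0.2853]), array([0.0501, 0.0993]), np.float64(15.2414)]
A scene 123 [ 0.4541 -0.2806  0.0405] [array([ 0.454 , -0.2827]), array([0.0615, 0.0975]), np.float64(26.6345)]
```

View pics/e.png

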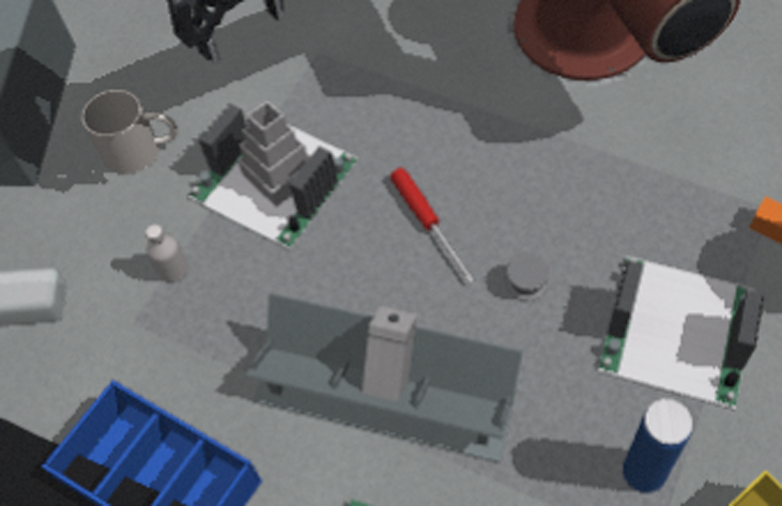

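The picture shows the four pots nested and upright on the right plate at (270,150). The canister is still in its bay at (390,355) and nothing else has moved. The rims measure about 0.041, 0.073, 0.106 and 0.137 m, against 0.041, 0.0735, 0.106 and 0.1385 expected. Handing in.

```bash
python3 -c "
from bench import robot
print(robot.close_job())"
```

```text
the job is handed in; nothing more can be done
None
```

The four pots are nested on the right-hand plate and the job is handed in, at about 26 s of the 72 s allowed. I set pot B into A, then C into B, then D into C. Each was lowered until it touched the floor below (readings of about 5–12 N), then released.

**Last checks:**
- **Fit:** the rims measured about 0.041, 0.073, 0.106 and 0.137 m. The expected values are 0.041, 0.0735, 0.106 and 0.1385 m. The centres of B, C and D agreed to about 2 mm.
- **Scene:** the last picture shows the nest upright, the canister still in its bay and the nearby bystanders in place. The gripper is empty and clear of everything. I did not measure the bystanders one by one.
- **Unreliable readings:** in the final check, the outline fits from the top camera, and pot A's fits from both cameras, were unusable. The arm hid part of the top view, and A was covered by the nest and its heatsink. A's centre was last measured reliably after B went in, and it was within about 1.5 mm of where it started.

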